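# Turn the hot plate up four clicks

## Robot

A 6-joint arm with a two-finger parallel gripper is mounted at the origin on the work surface. World frame = base frame: x ahead of the robot, y to its left, z up, the work surface at z = 0. Lengths are in mm, angles in rad, forces in N, time in s.
With the tool pointing down it reaches from about 400 to 825 mm from the base axis. Payload 7 kg.
Tool frame: the origin (TCP) lies at the very end of the fingers, on their centre line; the grasp point (between the pads) lies 19 mm behind it; z points along the fingers, y is the direction in which the jaws open and shut (so a half turn about z gives the same grasp; the last joint's range is limited). The gripper opens to 88 mm and grips with 3 to 60 N. Pads are 19 mm wide; open, the fingers measure 130 mm over their backs; the gripper's body (78 mm by 193 mm) begins 47 mm behind the grasp point.
Start: joints at [-0.826, 0.359, 0.012, 0, -1.224, -0.288], TCP at [297.699, -605.781, 226.561] pointing down, gripper open.
Joint ranges: [-3.07, 3.07], [-1.43, 2.12], [-1.02, 1.25], [-3.03, 1.67], [-3.05, -0], [-3.03, 3.03]. Speed limits (rad/s): [2.39, 2.39, 3.01, 3.14, 3.14, 3.14].

## Interface

Orientations are given as a unit quaternion [x, y, z, w].
In Python, from plant import bot gives the robot as it stands. Calls block until the motion is done:
- bot.move_ptp(position, orientation): joint-space move of the TCP to a pose.
- bot.line_to(position, velocity=150, ori=None): straight line of the TCP; ori=None keeps the orientation; velocity is the mean speed in mm/s.
- bot.move_joints(angles): joint-space move.
- bot.move_gripper(opening, force=None): finger opening in mm; force is the grip in N (None keeps the last); returns when the fingers have stopped.
- bot.pause(seconds).
- bot.solve_ik(position, orientation): joint angles nearest the present ones, or None.
- bot.read_state(): the state.
- bot.camera(name): name is "scene" or "top" or "wrist"; returns the picture (400x640x3 uint8, red, green, blue); there is no depth.
- bot.get_calibration(name): a dict with "fx", "fy", "cx", "cy" (pixels), "distortion" ([k1, k2, p1, p2, k3] as OpenCV has them; the pictures are not rectified), "view" (4x4, takes a point from world to camera coordinates); the wrist camera has in their place "T_tool_cam" (4x4, takes a point from camera to tool coordinates, whose origin is the TCP and whose axes are the flange's). Camera axes: x right, y up, looking along -z (the intrinsics and any distortion apply to the point x, -y, -z); pixel columns grow to the right and rows downward; lengths in mm; the calibration is good to about 2 mm. A picture is of the moment at which its call begins: read the wrist's pose just before it. get_calibration takes no time and is no camera call.
A pose or a line that the arm cannot do raises bot.Unreachable and nothing moves.
- bot.close_job(): hands the job in, once; it reports no verdict.
The state is a dict: "t": time; "joint_pos": joint angles; "qvel": joint speeds; "tau": joint torques, N m; "tcp_pos": TCP position; "eef_rot": TCP orientation; "contact_force": force on the tool from outside, world axes, zero at the start; "moment": the same for the moment, N m; "width": finger opening in mm.
Only numpy, scipy, OpenCV 4.12 (cv2) and the standard library are available. Lean on these libraries where they do the work, as an engineer would, in place of code of your own. Each camera call takes 0.05 s, during which the arm holds its last target. There are 200 camera calls.

## Task

The hot plate's heat is set too low: with a fingertip, push its click dial round by exactly four clicks clockwise (seen from above) from where it now stands, then press the round button on the same deck fully down with a fingertip and let it come up again. Do not pinch the dial or grip anything, leave the glassware and other things standing where they are, and finish clear of everything.

Things in the scene. Friction and masses are not known exactly. Their poses are not given: they have to be found in the camera images.
- hotplate: White hot plate, fixed, 200 (its x) by 340 (its y) by 70 mm high; origin at the centre of its underside, z up. Its +y half carries the round plate (150 mm across, top 82 mm up, centre at y +85 mm; cold). Its -y half is the flat control deck, 70 mm up, with the dial at (-35, -90) mm and the button at (+60, -90) mm in this frame.
- dial (a joint): Angle of the click dial in rad, growing clockwise seen from above. It rests only at whole clicks of 0.349 rad (20 degrees), 0 to 11, with stops at both ends; it starts at click 1, 2 or 3. A sideways push of some 4 to 7 N near the end of its bar takes it over a click, stiffest as it leaves a rest; from half-way it jumps on by itself to the next rest.
- dial_axis (a point): On the dial's vertical axis, at the top of its bar, 34 mm above the deck. The black dial is a disc 76 mm across, top 9 mm above the deck, with an upright bar across it: 68 mm long, 16 mm thick, 9 to 34 mm above the deck. The deck around is flat. The point turns with the dial: at angle 0 its axes are the hot plate's; the bar lies along its x.
- dial_pointer (a point): On top of the bar, 32 mm from the axis, at the end with the white line (the point's -x). At dial angle 0 it points to the hot plate's -x; black scale ticks round the dial stand one click apart.
- dial_face_a: One long side face of the dial's bar, on the bar's +y side (60 by 21 mm, 8 mm from the bar's midline). Its origin is on the dial's axis at deck height; its axes turn with the dial. Only one of the two faces may be pressed at a time.
- dial_face_b: The opposite long side face of the bar, on its -y side; origin and axes as for dial_face_a.
- set_button (a joint): Travel of the push button in m: 0 up, 0.006 fully down (spring, 4 N when fully down); it counts as pressed beyond 0.0045 and as up below 0.0015.
- set_button_top (a point): Centre of the top of the round grey button, 26 mm across, in a black housing on the deck; pressed straight down.
- plate_beaker: empty glass beaker, 70 mm across, 90 mm high, standing on the heated plate; origin at the centre of its underside. A bystander: leave it.
- vial: amber vial with a white cap, 24 mm across, 46 mm high, standing on the deck between plate and button; origin at the centre of its underside. A bystander: leave it.
- stopper: black rubber stopper, 30 mm across, 26 mm high, standing on the deck at its front edge; origin at the centre of its underside. A bystander: leave it.
- spoon: steel spoon, 170 mm long, lying on the table on the dial's side of the hot plate; its handle points to its own -x; origin at the centre of its underside. A bystander: leave it.
- percolator: beaker with a clear funnel-cup and yellow rim on top, 86 mm across, 158 mm high, on the table; origin at the centre of its underside. A bystander: leave it.
- jar: glass jar with a black cap, 60 mm across, 85 mm high, on the table; origin at the centre of its underside. A bystander: leave it.
- spare_beaker: empty glass beaker, 70 mm across, 85 mm high, on the table; origin at the centre of its underside. A bystander: leave it.

How it is judged (in metres and radians):
On the way, in this order (a step that is already met when the one before it is completed fails the run):
1. the dial rests four clicks clockwise of its start (distance of dial_pointer from where it was at the start of the episode between 0.0372 and 0.0449 m and value of joint dial above 1.571 rad and velocity of joint dial between -0.1 and 0.1 rad/s), for 0.3 s.
2. then the button is pressed down (by more than 4.5 mm) with the dial so set (distance of dial_pointer from where it was at the start of the episode between 0.0372 and 0.0449 m and value of joint dial above 1.571 rad and value of joint set_button above 0.0045 m), for 0.05 s.
At the end, for the whole second after the job is handed in: The dial rests exactly four clicks (80 degrees, within 9 degrees) clockwise of where it started, the button has been pressed after that and is up again, and every bystander is within 25 mm of where it stood (distance of dial_pointer from where it was at the start of the episode between 0.0372 and 0.0449 m and value of joint dial above 1.571 rad and value of joint set_button below 0.0015 m and distance of each of plate_beaker, vial, stopper, spoon, percolator, jar, spare_beaker from where it was at the start of the episode below 0.025 m); the robot touches nothing.
It fails at once if a bystander is lifted, or moved by more than 25 mm (distance of any of plate_beaker, vial, stopper, spoon, percolator, jar, spare_beaker from where it was at the start of the episode above 0.025 m).
It fails at once if the dial's bar is pinched (both of its long faces pressed at once) (contact force between each of dial_face_a, dial_face_b and the fingers above 3 N).
It also fails if it takes over 51 s, if anything falls off the work surface, if the arm or the gripper's body presses on something with over 40 N, if the wrist force passes 120 N, or if a joint passes its speed limit or range.

## Working session

There is one attempt and no reset: what is moved stays moved. The work goes in short steps, each a Python script; the robot and the scene stay as the last script left them, time stands still between calls to the robot, and variables do not carry over. Pictures are saved under pics/ and viewed, about 8 in all and at most 12, crops included, and the job is handed in when it is done.

```bash
ls; mkdir -p pics; python3 - <<'E'
from plant import bot
import cv2,numpy as np
for n in("top","scene"):
    cv2.imwrite(f"pics/{n}0.png",bot.camera(n)[:,:,::-1])
    c=bot.get_calibration(n);print(n,{k:np.round(v,3).tolist() for k,v in c.items()})
c=bot.get_calibration("wrist");print({k:np.round(v,3).tolist() for k,v in c.items()})
s=bot.read_state();print({k:np.round(v,3).tolist() for k,v in s.items()})
E
```

```text
pics
top {'fx': 438.357, 'fy': 438.357, 'cx': 324.331, 'cy': 200.065, 'distortion': [-0.07, 0.0, 0.0, 0.0, 0.0], 'view': [[0.02, -1.0, -0.014, -88.656], [0.998, 0.02, 0.053, -539.508], [-0.052, -0.015, 0.999, -1271.567], [0.0, 0.0, 0.0, 1.0]]}
scene {'fx': 366.005, 'fy': 366.005, 'cx': 324.039, 'cy': 199.386, 'distortion': [0.002, 0.0, 0.0, 0.0, 0.0], 'view': [[-0.134, 0.991, -0.003, 175.269], [-0.758, -0.101, 0.645, 365.451], [0.639, 0.088, 0.764, -1304.224], [0.0, 0.0, 0.0, 1.0]]}
{'fx': 289.351, 'fy': 289.351, 'cx': 315.875, 'cy': 197.442, 'distortion': [-0.008, 0.0, 0.0, 0.0, 0.0], 'T_tool_cam': [[0.0, 0.953, 0.304, 83.855], [1.0, -0.0, -0.0, 0.461], [-0.0, 0.304, -0.953, -158.176], [0.0, 0.0, 0.0, 1.0]]}
{'t': 0.1, 'joint_pos': [-0.826, 0.359, 0.011, -0.0, -1.224, -0.288], 'qvel': [0.001, -0.001, 0.002, -0.0, 0.001, 0.001], 'tau': [-0.002, -58.416, 29.375, 7.016, 0.01, -0.0], 'tcp_pos': [297.519, -605.426, 225.73], 'eef_rot': [-0.226, 0.974, 0.001, -0.0], 'contact_force': [0.584, 0.302, 0.244], 'moment': [0.025, 0.007, 0.029], 'width': 87.516}
```

View pics/top0.png

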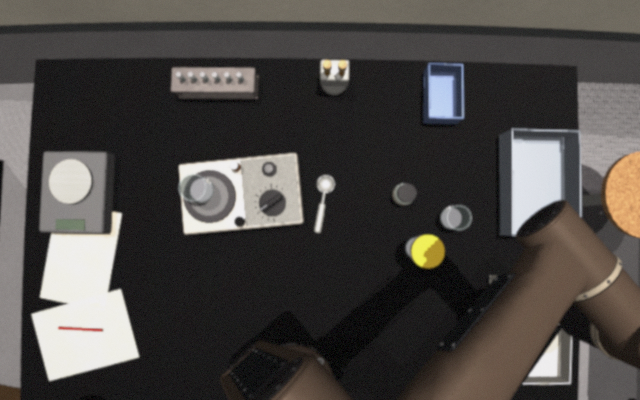

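View pics/scene0.png

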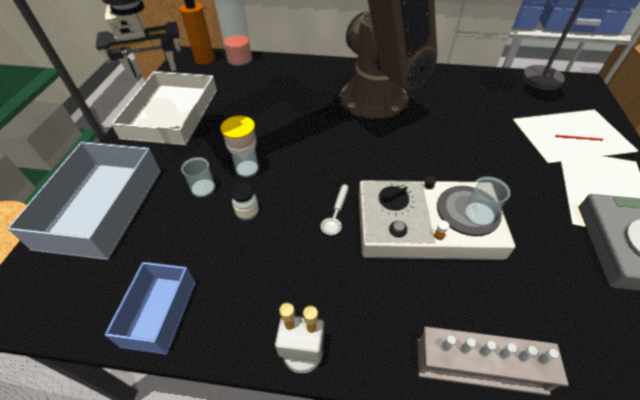

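The top view shows the hot plate at columns 178–302 and rows 153–234. The dial is near (272,203), the button near (269,169), the stopper near (240,222) and the vial near (237,167). I'll get coarse positions from this, then look from the wrist camera.

```bash
cat > h.py <<'E'
from plant import bot
import cv2,numpy as np
from scipy.spatial.transform import Rotation as R
def rays(name,px,T=None):
    """origin, directions in world; T = world<-tool 4x4 for wrist"""
    c=bot.get_calibration(name)
    K=np.array([[c['fx'],0,c['cx']],[0,c['fy'],c['cy']],[0,0,1.]])
    u=cv2.undistortPoints(np.array(px,float).reshape(-1,1,2),K,np.array(c['distortion'],float))[:,0]
    d=np.c_[u[:,0],-u[:,1],-np.ones(len(u))]
    M=np.linalg.inv(np.array(c['view'])) if T is None else T@np.array(c['T_tool_cam'])
    return M[:3,3],d@M[:3,:3].T
def onplane(name,px,z,T=None):
    o,d=rays(name,px,T); return o+d*((z-o[2])/d[:,2])[:,None]
def toolT():
    s=bot.read_state();T=np.eye(4);T[:3,:3]=R.from_quat(s['eef_rot']).as_matrix();T[:3,3]=s['tcp_pos'];return T
def down(yaw): # tool z down, tool x at world angle yaw
    c,s=np.cos(yaw),np.sin(yaw)
    return R.from_matrix(np.array([[c,s,0],[s,-c,0],[0,0,-1]])).as_quat()
E
python3 - <<'E'
from h import *
im=cv2.imread('pics/top0.png')
m=(im.min(2)>130).astype(np.uint8)
m=cv2.morphologyEx(m,cv2.MORPH_CLOSE,np.ones((9,9)))
cs,_=cv2.findContours(m[100:260,150:310],cv2.RETR_EXTERNAL,cv2.CHAIN_APPROX_NONE)
c=max(cs,key=cv2.contourArea)+[150,100]
b=cv2.boxPoints(cv2.minAreaRect(c));print(b)
P=onplane('top',b,70);print(P.round(),np.linalg.norm(P-np.roll(P,1,0),axis=1).round())
print(onplane('top',[(272,203)],104),onplane('top',[(269,169)],80),onplane('top',[(240,222)],96), onplane('top',[(237,167)],116))
print(np.array(R.from_quat(bot.read_state()['eef_rot']).as_matrix()).round(2))
E
```

```text
[[176.96854 163.66965]
 [295.98428 152.33481]
 [302.6899  222.7438 ]
 [183.67416 234.07864]]
[[634. 344.  70.]
 [672.   4.  70.]
 [473. -19.  70.]
 [434. 317.  70.]] [202. 342. 200. 339.]
[[525.60763501  63.5077099  104.        ]] [[621.72862874  77.75740447  80.        ]] [[471.89064028 151.63470729  96.        ]] [[621.35492296 160.34044445 116.        ]]
[[-0.9  -0.44 -0.  ]
 [-0.44  0.9   0.  ]
 [ 0.    0.   -1.  ]]
```

```bash
python3 - <<'E'
from h import *
for y in np.arange(-180,180,30):
    q=bot.solve_ik([570,75,240],down(np.radians(y))); print(y,None if q is None else np.round(q,2))
bot.move_gripper(0,10)
p=bot.read_state()['tcp_pos']
bot.line_to([p[0],p[1],260])
bot.move_ptp([570,75,240],down(np.pi))
bot.pause(.3)
T=toolT();im=bot.camera('wrist')[:,:,::-1]
np.save('T1.npy',T);cv2.imwrite('pics/w1.png',im);s=bot.read_state();print(s['t'],s['tcp_pos'],s['width'],s['joint_pos'])
E
```

```text
-180 [ 0.47  0.19 -0.19  0.   -1.19 -2.04]
-150 [ 0.47  0.19 -0.19  0.   -1.19 -1.52]
-120 [ 0.47  0.19 -0.19  0.   -1.19 -0.99]
-90 [ 0.47  0.19 -0.19  0.   -1.19 -0.47]
-60 [ 0.47  0.19 -0.19  0.   -1.19  0.05]
-30 [ 0.47  0.19 -0.19  0.   -1.19  0.58]
0 [ 0.47  0.19 -0.19  0.   -1.19  1.1 ]
30 [ 0.47  0.19 -0.19  0.   -1.19  1.62]
60 [ 0.47  0.19 -0.19  0.   -1.19  2.15]
90 [ 0.47  0.19 -0.19  0.   -1.19  2.67]
120 None
150 [ 0.47  0.19 -0.19  0.   -1.19 -2.57]
4.8417 [570.03225182  74.74500608 239.99239724] 0.7270767810160668 [ 4.70536657e-01  1.86348640e-01 -1.93646281e-01  2.95995341e-05
 -1.19085623e+00 -2.04170767e+00]
```

View pics/w1.png

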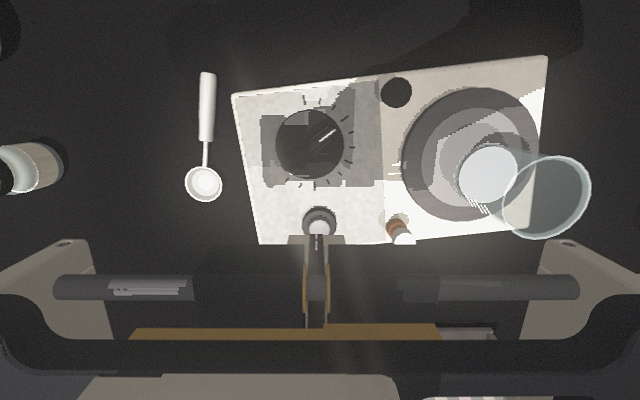

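```bash
python3 - <<'E'
from h import *
T=np.load('T1.npy');im=cv2.imread('pics/w1.png')
c=bot.get_calibration('wrist');V=np.linalg.inv(T@np.array(c['T_tool_cam']))
def proj(P):
    p=V@np.r_[P,1];return c['fx']*p[0]/-p[2]+c['cx'],c['fy']*p[1]/p[2]+c['cy']
print('tcp px',proj(T[:3,3]))
g=im.min(2)
# pointer line: bright inside dial disc
m=np.zeros_like(g);cv2.circle(m,(310,145),29,255,-1)
ys,xs=np.where((m>0)&(g>110));pts=np.c_[xs,ys].astype(float);P=onplane('wrist',pts,104,T)
ctr=P.mean(0);u,sv,vt=np.linalg.svd((P-ctr)[:,:2]);d=vt[0];e=(P-ctr)[:,:2]@d
print(len(pts),ctr,'dir',d,'ends',(ctr[:2]+d*e.min()).round(1),(ctr[:2]+d*e.max()).round(1))
# deck corners from wrist at z=70
b=np.array([(233,94),(546,56),(259,243)]);print(onplane('wrist',b,70,T).round(1))
# disc & button
k=(g<75).astype(np.uint8)[100:190,265:355];k=cv2.morphologyEx(k,cv2.MORPH_OPEN,np.ones((9,9)))
cs,_=cv2.findContours(k,0,1);cc=max(cs,key=cv2.contourArea)+[265,100]
Q=onplane('wrist',cc[:,0],79,T)[:,:2].astype(np.float32);print('disc',cv2.minEnclosingCircle(Q))
big=cv2.resize(im[60:260,220:440],None,fx=3,fy=3,interpolation=cv2.INTER_CUBIC);cv2.imwrite('pics/w1c.png',big)
E
```

```text
tcp px (np.float64(315.88503007111206), np.float64(249.76650782928598))
105 [507.49211858  71.65066315 104.        ] dir [-0.41991763 -0.90756222] ends [516.1  90.2] [498.3  51.7]
[[474.6 -14.   70. ]
 [437.1 313.2  70. ]
 [650.8   3.3  70. ]]
disc ((525.0990600585938, 66.9117431640625), 35.336082458496094)
```

View pics/w1c.png

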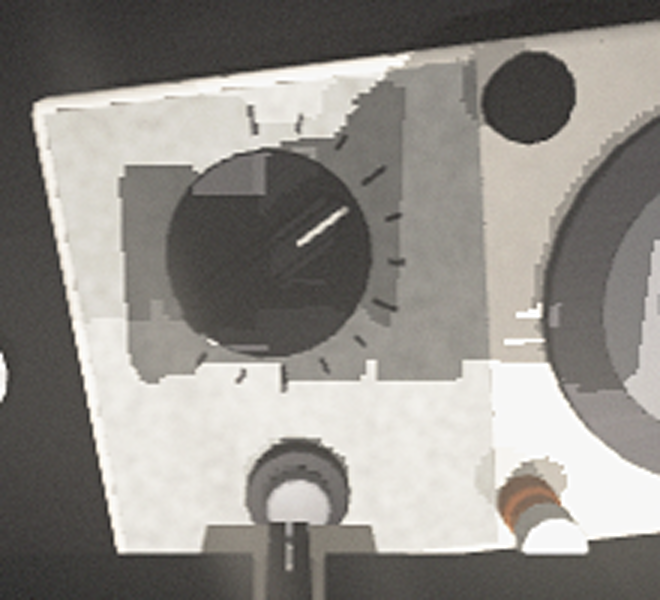

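```bash
python3 - <<'E'
from h import *
T=np.load('T1.npy')
f=lambda L:np.array([(220+x/3,60+y/3) for x,y in L])
L=onplane('wrist',f([(298,244),(347,209)]),104,T)[:,:2];print(L,np.linalg.norm(L[1]-L[0]))
tk=onplane('wrist',f([(253,120),(300,124),(342,142),(373,175),(393,216),(397,262),(385,305),(360,341),(323,366),(284,378),(240,376),(200,358)]),70,T)[:,:2]
A=np.c_[2*tk,np.ones(12)];s=np.linalg.lstsq(A,(tk**2).sum(1),rcond=None)[0];c=s[:2];print('tick circle',c,np.sqrt(s[2]+c@c))
ang=lambda v:np.degrees(np.arctan2(v[...,1],v[...,0]))
print('ticks',ang(tk-c).round(1)%360,'line',ang(L[1]-L[0])%360,'from axis',ang(L[1]-c)%360,np.linalg.norm(L-c,axis=1))
print('btn',onplane('wrist',f([(297,482)]),84,T),onplane('top',[(269,169)],84))
B=onplane('wrist',[(233,94),(546,56),(259,243)],70,T)
yaw=np.arctan2(*(-(B[1]-B[0])[:1],(B[1]-B[0])[1]))[0] if 0 else np.degrees(np.arctan2(-(B[1]-B[0])[0],(B[1]-B[0])[1]));print('yaw',yaw)
E
```

```text
[[520.81626436  78.17359179]
 [509.35372332  94.3605982 ]] 19.834541177901
tick circle [528.81634377  67.55311471] 48.23881487302189
ticks [186.3 166.  146.5 127.  107.1  86.8  66.7  46.7  25.9   6.8 346.3 325.9] line 125.30354023232458 from axis 125.9801918960754 [13.29645832 33.12755297]
btn [[614.93140027  78.3301951   84.        ]] [[621.24277046  77.18192804  84.        ]]
yaw 6.552066081604344
```

Two measurements agree. The tick circle centre and the hot-plate frame both put the axis at (528.5, 67.5) with yaw 6.4°. The pointer is at 126°, which is tick 3. I'll push on the bar's tail end, which is clear of the vial and stopper, in an arc and with small steps.

```bash
cat >> h.py <<'E'
AX=np.array([528.5,67.5]);TH0=306.3
def pose(rot,back,z,r=30):
    """finger behind bar's tail when dial has turned rot deg clockwise; back = gap to face"""
    th=np.radians(TH0-rot);u=np.array([np.cos(th),np.sin(th)]);t=np.array([np.sin(th),-np.cos(th)])
    p=AX+r*u-(17.5+back)*t
    return [*p,z],down(np.arctan2(-t[1],-t[0])-np.radians(5)),t
E
python3 - <<'E'
from h import *
p,o,t=pose(0,9,200);bot.move_ptp(p,o)
p,o,t=pose(0,9,87);bot.line_to(p,120,o);bot.pause(.2)
s=bot.read_state();f0=np.array(s['contact_force']);print(s['t'],s['tcp_pos'],f0.round(1))
p,o,t=pose(0,1,87);bot.line_to(p,60,o)
for rot in range(0,50,3):
    p,o,t=pose(rot,0,87);bot.line_to(p,25,o)
    s=bot.read_state();f=np.array(s['contact_force'])-f0
    print(rot,round(s['t'],2),f.round(1),'back',round(-f[:2]@t,1))
    if np.linalg.norm(f)>30: break
im=bot.camera('top')[:,:,::-1]
cv2.imwrite('pics/t2.png',cv2.resize(im[130:250,210:330],None,fx=5,fy=5,interpolation=cv2.INTER_CUBIC))
E
```

```text
9.2417 [567.99006368  59.17859258  87.73608215] [-0.1  0.8 -0.4]
0 9.78 [ 5.   1.1 -0.1] back 4.7
3 10.03 [ 4.7 -0.3  0.2] back 3.8
6 10.28 [-0.7 -1.7  0.1] back -1.5
9 10.53 [-0.6 -0.6  0.4] back -0.8
12 10.78 [-0.1 -0.4  0.8] back -0.3
15 11.03 [ 0.9 -0.2  0.5] back 0.7
18 11.28 [ 3.   1.9 -2.1] back 3.5
21 11.53 [ 3.7  2.4 -2.7] back 4.2
24 11.78 [ 0.1 -1.3  0.6] back -0.2
27 12.03 [-0.1  0.4  1. ] back -0.1
30 12.28 [-0.3 -0.5  0.1] back -0.3
33 12.53 [ 0.6 -0.6  0.6] back 0.6
36 12.78 [ 2.3 -0.9 -0.5] back 2.3
39 13.03 [ 6.4  0.2 -3.5] back 6.3
42 13.28 [ 2.5  0.3 -1. ] back 2.5
45 13.53 [ 0.  -0.4  0.5] back 0.1
48 13.78 [ 0.1 -0.3  0.4] back 0.2
```

View pics/t2.png

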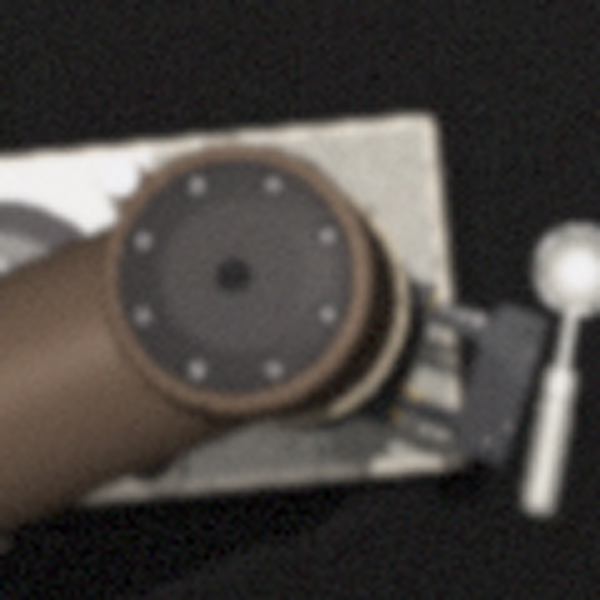

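The top view shows only the wrist covering the dial, but the force log shows three clear click releases, at commands of about 5°, 22° and 43°. I expect the fourth near 63°, and I'll stop right after it.

```bash
python3 - <<'E'
from h import *
s=bot.read_state();f0=np.array(s['contact_force']);pk=0
for rot in np.arange(50,73,1.5):
    p,o,t=pose(rot,0,87);bot.line_to(p,25,o)
    s=bot.read_state();f=np.array(s['contact_force'])-f0;b=-f[:2]@t;pk=max(pk,b)
    print(rot,round(s['t'],2),f.round(1),'back',round(b,1))
    if pk>2.5 and b<1: break
p,o,t=pose(rot,15,87);bot.line_to(p,80,o)
p[2]=200;bot.line_to(p,150)
bot.move_ptp([570,75,270],down(np.pi));bot.pause(.2)
T=toolT();im=bot.camera('wrist')[:,:,::-1];np.save('T2.npy',T);cv2.imwrite('pics/w2.png',im)
cv2.imwrite('pics/w2c.png',cv2.resize(im[60:260,220:440],None,fx=3,fy=3,interpolation=cv2.INTER_CUBIC))
print(bot.read_state()['t'])
E
```

```text
50.0 14.07 [-0.2  0.1 -0.3] back -0.2
51.5 14.32 [-0.4 -0.7 -0.2] back -0.2
53.0 14.57 [-0.3 -0.2 -0.5] back -0.2
54.5 14.82 [-0.1 -0.5 -1.1] back 0.1
56.0 15.07 [ 2.7 -0.8 -1.9] back 2.8
57.5 15.32 [ 4.7 -1.6 -4.6] back 5.0
59.0 15.57 [ 4.6 -1.5 -4. ] back 4.8
60.5 15.82 [ 2.9 -0.5 -2.4] back 2.9
62.0 16.07 [ 1.9  0.4 -0.5] back 1.5
63.5 16.32 [ 0.1 -0.3 -1. ] back 0.2
20.0667
```

View pics/w2c.png

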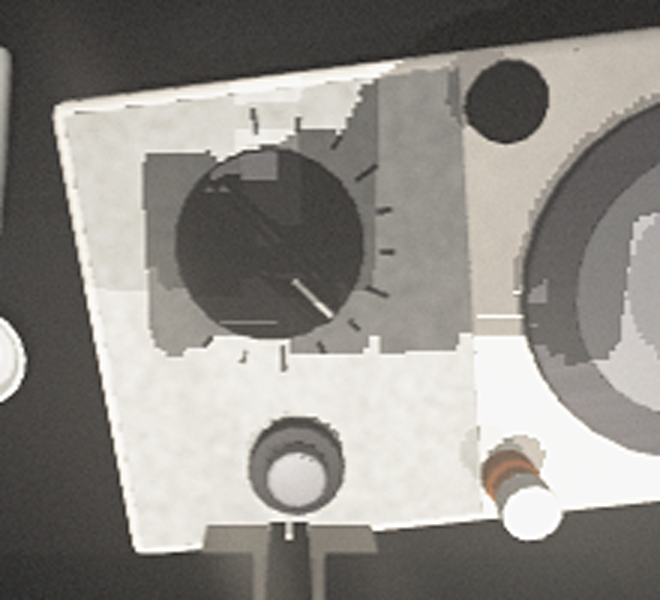

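```bash
python3 - <<'E'
from h import *
T=np.load('T2.npy');f=lambda L:np.array([(220+x/3,60+y/3) for x,y in L])
L=onplane('wrist',f([(293,281),(333,317)]),104,T)[:,:2]
a=lambda v:np.degrees(np.arctan2(v[1],v[0]))
print('line',a(L[1]-L[0]),'from axis',a(L[1]-AX),np.linalg.norm(L-AX,axis=1))
for z in (78,84,90,96,102): print(z,onplane('wrist',f([(298,480)]),z,T).round(1))
B=[623,78]
o=down(np.pi)
bot.move_ptp([*B,150],o);bot.line_to([*B,108],100);bot.pause(.2)
f0=np.array(bot.read_state()['contact_force'])
for z in np.arange(106,74,-1.):
    bot.line_to([*B,z],20);s=bot.read_state();d=np.array(s['contact_force'])-f0
    if abs(d[2])>.8: print(z,round(s['tcp_pos'][2],1),round(s['t'],2),d.round(1))
    if d[2]>15: break
bot.pause(.3);print(bot.read_state()['contact_force'],bot.read_state()['tcp_pos'])
bot.line_to([*B,150],80)
bot.move_ptp([570,75,270],o);bot.pause(.3)
im=bot.camera('wrist')[:,:,::-1];cv2.imwrite('pics/w3.png',im)
print(bot.read_state()['t'])
E
```

```text
line 48.03896694053763 from axis 46.840458615727165 [13.34912062 33.75364431]
78 [[628.6  79.5  78. ]]
84 [[626.2  79.4  84. ]]
90 [[623.8  79.3  90. ]]
96 [[621.3  79.2  96. ]]
102 [[618.9  79.2 102. ]]
105.0 104.9 21.92 [-0.6  0.3  0.9]
104.0 103.9 22.17 [-0.3 -0.3  1. ]
92.0 92.1 25.17 [0.5 0.5 1.1]
91.0 91.1 25.42 [0.3 0.3 2.4]
90.0 90.1 25.67 [ 0.3 -0.3  2.1]
89.0 89.1 25.92 [-0.4 -0.3  2.9]
88.0 88.1 26.17 [ 0.1 -0.4  2.8]
87.0 87.1 26.42 [1.1 0.1 3.5]
86.0 86.3 26.67 [-0.9  0.4  5.8]
85.0 86.2 26.92 [-3.7  0.3 11.9]
84.0 86.0 27.17 [-5.4  0.1 17.9]
[-5.00275796 -0.59031952 17.47725255] [623.27119948  78.04515114  86.04588453]
29.375
```

View pics/w3.png

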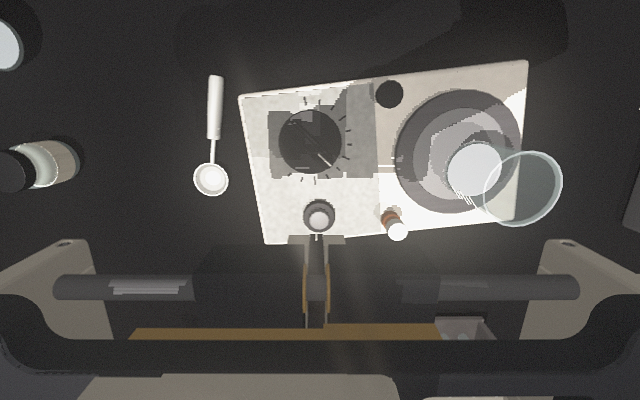

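The final view shows the dial pointer unchanged at tick 7, near (325,160), and the button up at (318,217). The vial, stopper, beaker and spoon are standing in place, and the arm is clear.

```bash
python3 -c "
from plant import bot
bot.close_job()"
```

```text
the job is handed in; nothing more can be done
```

The dial is four clicks clockwise of where it started, the button was pressed fully down and released, and the job is handed in. No verdict was reported.

- **Dial:** I pushed the tail end of the bar round in an arc with the closed fingertips. The force showed four click releases, with a peak of about 6 N. In the wrist camera the pointer went from 126° (tick 3) to about 47° (tick 7). That is a turn of about 79° against the 80° wanted, and it looked unchanged after the button press.
- **Button:** The fingertips met it at about z = 92 mm and reached a hard stop at about 86.2 mm. That is about 6 mm of travel, with about 4 N of spring force at the end. I pushed up to about 18 N against the stop, then lifted off.
- **Last view:** Taken at t = 29.4 s, it shows the button up and the vial, stopper, plate beaker and spoon standing where they were. The arm was at 270 mm height, touching nothing.

**Not checked or off:**
- I did not measure the bystanders' positions afterwards. I judged them by eye, and the percolator and spare beaker are not clearly visible in that last picture. The arm did not come down near them.
- Each click released about 5–8° earlier in the commanded arc than the geometry predicted, so I stopped on the force drop and not on the angle.

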